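# Close the printing easel over a test print and set its two blades to the picture

## Robot

A 6-joint arm with a two-finger parallel gripper is mounted at the origin on a cart in front of the work surface, level with it; the furniture and walls round the work are solid. World frame = base frame: x ahead of the robot, y to its left, z up, the work surface at z = 0. Lengths are in mm, angles in rad, forces in N, time in s.
With the tool pointing down it reaches from about 325 to 925 mm from the base axis. Payload 3.1 kg.
Tool frame: the origin (TCP) lies at the very end of the fingers, on their centre line; the grasp point (between the pads) lies 19 mm behind it (robot.tcp_to_grasp is the distance from the TCP to the grasp point, in mm); z points along the fingers, x is the direction in which the jaws open and shut, and the axes are right-handed (so a half turn about z gives the same grasp; the last joint's range is limited). The gripper opens to 85 mm and grips with 20 to 120 N. Pads are 22 mm wide; open, the fingers measure 114 mm over their backs; the gripper's body (76 mm by 85 mm) begins 54 mm behind the grasp point. The pads swing forward as they close: fully open they stand 13 mm farther back than shut.
Start: joints at [-1.284, 0.217, 1.613, -0, 1.311, -0.112], TCP at [242.717, -575.958, 231.3] pointing down, gripper open.
Joint ranges: [-2.75, 2.75], [-0.78, 2.1], [0.31, 2.55], [-1.13, 4.27], [0.13, 2.63], [-2.58, 2.58]. Speed limits (rad/s): [2.79, 2.79, 3.14, 3.14, 3.14, 3.14].

## Interface

Orientations are given as a rotation vector (axis times angle).
In Python, from rig import robot, optics gives the robot as it stands.
- The arm moves only by the shell command python3 -m pendant 'ROWS' [OPENING] [FORCE]. ROWS is JSON, a list of rows, each a list of 2 entries, a list of its own where there are three numbers: the shift along the tool's x, y, z in units of 40 mm (1.0 is 40 mm), then the turn about the tool's z in units of 6 degrees (1.0 is 6 degrees). In form: [[[dx, dy, dz], spin], ...]. A call has 1 to 5 rows; each row shifts and turns the pose as measured when the row begins, along the tool's axes as they then stand; what a row does not reach is not made up. A row lasts 1/12 s, in which the tool goes at most 41.7 mm and 7.16 degrees, less where a joint would pass 70% of its speed; a pose out of reach is approached as far as the arm can. A call is refused whole if a number of a shift passes 1 or a number of a turn 1, either way. A call with a gripper value outside its range is refused whole. OPENING is the finger opening in mm, from 0 to 85.4, set as the call begins (- or left out, the last holds). The fingers move at their own pace and stop on an object; FORCE is the grip in N (left out, the last holds). Time passes only in rows, so rows that do not move let the fingers close. It gives the time, the measured TCP pose, the force and the opening at its end, in the units of the state.
- robot.read_state(): the state, without advancing time (a new reading comes with each control period).
- optics.camera(name): name is "side" or "top"; returns (picture, depth): 384x512x3 uint8, red, green, blue; 384x512 float32, mm along the optical axis (not along the pixel's ray), 0 where there is no reading.
- optics.camera_model(name): a dict with "fx", "fy", "cx", "cy" (pixels), "rvec" (rotation vector, rad) and "tvec" (3), from world to camera coordinates, as OpenCV has them. Camera axes: x right, y down, z forward; pixel columns grow to the right and rows downward; lengths in mm; the calibration is good to about 2 mm. A picture is of the moment at which its call begins. camera_model takes no time and is no camera call.
- robot.job_done(): hands the job in, once; it reports no verdict.
The state is a dict: "time_s": time; "qpos": joint angles; "qd": joint speeds; "joint_torque": joint torques, N m; "tool_pos": TCP position; "orientation": TCP orientation; "force": force on the tool from outside, world axes, zero at the start; "wrist_torque": the same for the moment, N m; "opening": opening from 0.0 (shut) to 1.0 (fully open).
Only numpy, scipy, OpenCV 4.12 (cv2) and the standard library are available. Lean on these libraries where they do the work, as an engineer would, in place of code of your own. Each camera call takes 0.05 s, during which the arm holds its last target. There are 200 camera calls.

## Task

A test print lies in the printing easel, whose frame has been left standing up. With the fingertips alone, gently press the frame down shut; then push the two black blades along the front rail by their brass thumbscrews until the inner edge of each lies along the edge of the grey picture, so that the white border beside it is covered and the picture is not. Grip and lift nothing, do not raise the frame further, and leave the things round about where they are.

Things in the scene. Friction and masses are not known exactly. Their poses are not given: they have to be found in the camera images.
- easel_frame (a joint): Hinge of the easel's frame: 0 = shut flat on the board, grows as its front edge rises (rad). The hinge is stiff with friction: the frame stays at any angle, and goes down under about 3 to 6 N on its front rail. It may start at 0.60 to 0.78.
- easel: Printing easel, board 365 (x) x 372 (y) x 26 mm, fixed to the bench, cream with a black-sided frame. Origin under the board's centre; own x points from the front rail to the hinge, z up. It stands side-on, so that its own x points roughly to the robot's left, own y roughly back to the robot. With the frame shut, rails' tops are 40.5 mm high.
- easel_hinge (a point): A point on the frame's hinge axis, own (170, -2, 32) mm of the easel. The axis runs along the easel's own y.
- easel_rail (a point): Top of the frame's front rail, midway between the slides: own (-166, 31, 40.5) mm of the easel when shut, i.e. 336 mm from the hinge axis, and rises with the frame. The rail is 16 mm wide (along easel x); here 100 mm or more of its length is bare, so it is the place to press.
- easel_slide_0 (a joint): Slide of the near blade along the front rail: 0 = outermost (nearest the robot), grows to 0.05 m as it is pushed inwards, along the easel's own -y. About 2 N of friction; it stays where it is left.
- easel_slide_1 (a joint): Slide of the far blade: 0 = outermost (farthest from the robot), grows to 0.05 m as it is pushed inwards, along the easel's own +y. About 2 N of friction; it stays where it is left.
- near_blade_screw (a point): Top centre of the near blade's brass thumbscrew, 17 mm in diameter and 14 mm high, standing on a black slide block (40 mm along the rail) on the front rail. With the frame shut the top is 65 mm above the bench and the block's top 47 mm. It moves with the blade.
- far_blade_screw (a point): Top centre of the far blade's brass thumbscrew, like the near one.
- near_blade_edge (a point): Middle of the near blade's inner edge (the edge that faces the far blade). The blade is a black strip 300 mm long along the easel's x, 26 mm wide, 2 mm thick, with a thin bright line along its inner edge; 43.5 mm high with the frame shut. The screw's axis is 20 mm outward of this edge.
- far_blade_edge (a point): Middle of the far blade's inner edge (the edge that faces the near blade); the screw's axis is 20 mm outward of it.
- test_print: Test print, 178 (x) x 127 (y) mm, lying square and fast on the easel's board, its top 27.5 mm above the bench: five grey bands (158 x 107 mm in all) inside a 10 mm white border. Origin at its centre, axes as the easel's.
- picture_near (a point): Middle of the grey picture's edge on the near side (towards +y of the print); the near blade's inner edge belongs over this line. Axes as the print's.
- picture_far (a point): Middle of the grey picture's edge on the far side (towards -y of the print); the far blade's inner edge belongs over this line. Axes as the print's.
- near_blade: The near blade with its thumbscrew, one rigid part. Its origin coincides with the easel's origin when the frame is shut and the slide at 0, so work with its two points above instead.
- far_blade: The far blade with its thumbscrew, one rigid part; origin as for the near blade.
- grain_focuser: Grain focuser with a black foot 95 x 66 mm and a slanting tube, 157 mm high, loose on the bench right of the easel. To be left alone.
- lens_case: Round lens case, clear with a black lid, 54 mm wide, 42 mm high, loose. Origin under its centre. To be left alone.
- film_can: Black film can, 34 mm wide, 51 mm high, loose. To be left alone.
- notebook: Dark red notebook, 152 x 110 x 13 mm, loose on the bench right of the easel. To be left alone.

How it is judged:
By the outcome, as a careful person would: the job done as asked, in the order asked, and still so for the second after the job is handed in, with the robot touching nothing.
It also fails if it takes over 58 s, if anything falls off the work surface, if the arm or the gripper's body presses on something with over 40 N, if the wrist force passes 120 N, or if a joint passes its speed limit or range.

## Working session

There is one attempt and no reset: what is moved stays moved. The work goes in short steps, Python scripts to look and compute and a shell command to move; the robot and the scene stay as the last step left them, time stands still between calls to the robot, and variables do not carry over. Pictures are saved under pics/ and viewed, about 8 in all and at most 12, crops included, and the job is handed in when it is done.

```bash
mkdir -p pics; ls
cat > h.py <<'E'
from rig import robot, optics
import numpy as np, cv2
def model(n):
    m=optics.camera_model(n); K=np.array([[m['fx'],0,m['cx']],[0,m['fy'],m['cy']],[0,0,1.]])
    return K,cv2.Rodrigues(np.array(m['rvec'],float))[0],np.array(m['tvec'],float)
def onplane(n,uv,z):
    K,R,t=model(n); uv=np.atleast_2d(np.array(uv,float)); c=-R.T@t
    d=(R.T@np.linalg.inv(K)@np.c_[uv,np.ones(len(uv))].T).T
    return c+d*((z-c[2])/d[:,2])[:,None]
def proj(n,p):
    K,R,t=model(n); q=(K@(R@np.atleast_2d(np.array(p,float)).T+t[:,None])).T
    return q[:,:2]/q[:,2:]
def deproj(n,D):
    K,R,t=model(n); v,u=np.mgrid[:384,:512]; d=np.stack([u,v,np.ones_like(u)],-1)@np.linalg.inv(K).T*D[...,None]
    return (d-t)@R
def snap(n,tag):
    a,d=optics.camera(n); a=np.array(a); np.savez(f'pics/{tag}.npz',a=a,d=d); cv2.imwrite(f'pics/{tag}.png',a[...,::-1]); return a,d
E
python3 - <<'E'
from h import *
for n in('top','side'):
    snap(n,n+'0'); K,R,t=model(n); print(n,K[0,0],(-R.T@t).round(),R[2].round(3))
print(robot.read_state())
E
```

```text
pics
top 405.0556115494748 [ 347.   11. 1101.] [ 0.208  0.015 -0.978]
side 395.6360034520617 [463. 872. 829.] [ 0.088 -0.746 -0.66 ]
{'time_s': 0.1, 'qpos': array([-1.28418717e+00,  2.17727012e-01,  1.61478510e+00,  3.48631046e-06,
        1.31129675e+00, -1.12189697e-01]), 'qd': array([-3.99934993e-05, -1.11906024e-03, -2.97437368e-03, -8.05723556e-04,
       -2.83855297e-04,  7.60900868e-04]), 'joint_torque': array([-4.60715564e-04, -3.98073399e+01, -3.04970741e+01, -1.48040112e-04,
        4.24647209e-03,  3.38628172e-05]), 'tool_pos': array([ 242.51209973, -575.23079835,  230.06292122]), 'orientation': array([-2.61625904,  1.73661177,  0.00266202]), 'force': array([-0.43576512, -0.6639579 , -0.49715183]), 'wrist_torque': array([0.01462646, 0.00023145, 0.00301027]), 'opening': 0.9998250722153952}
```

View pics/top0.png

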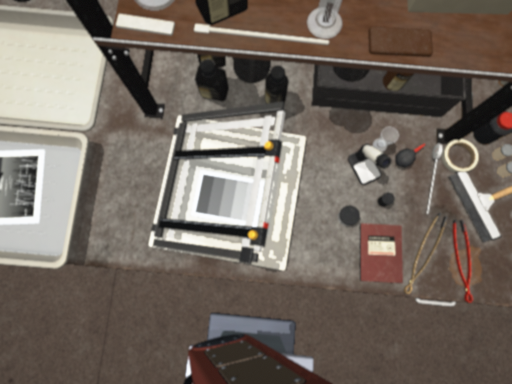

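View pics/side0.png

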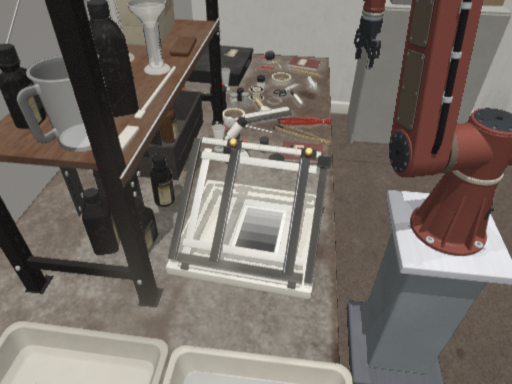

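```bash
cat > tri.py <<'E'
from h import *
def brass(a,n):
    hsv=cv2.cvtColor(a,cv2.COLOR_RGB2HSV); m=cv2.inRange(hsv,(15,150,120),(32,255,255))
    k,l,s,c=cv2.connectedComponentsWithStats(m)
    return [(s[i,4],c[i].round(1)) for i in range(1,k) if s[i,4]>8]
def tri(p1,p2):
    P=[K@np.c_[R,t] for K,R,t in (model('top'),model('side'))]
    X=cv2.triangulatePoints(P[0],P[1],np.array(p1,float).reshape(2,1),np.array(p2,float).reshape(2,1)); return X[:3,0]/X[3]
E
python3 - <<'E'
from tri import *
A={n:np.load(f'pics/{n}0.npz') for n in('top','side')}
for n in A: print(n,brass(A[n]['a'],n))
X=deproj('top',A['top']['d'])
for uv in [(269,146),(253,235),(261,190),(225,180),(225,215),(290,200),(135,190)]: print(uv,X[uv[1],uv[0]].round())
a=A['top']['a']
cv2.imwrite('pics/c1.png',cv2.resize(a[95:275,140:315,::-1],None,fx=3.3,fy=3.3,interpolation=cv2.INTER_CUBIC))
E
```

```text
top [(np.int32(54), array([268.6, 145.4])), (np.int32(77), array([252.4, 234.3]))]
side []
(269, 146) [621.   3. 254.]
(253, 235) [424.  20. 256.]
(261, 190) [568.  12.  28.]
(225, 180) [586. 112.  30.]
(225, 215) [490. 101.  32.]
(290, 200) [548. -68.  27.]
(135, 190) [540. 360.  -0.]
```

View pics/c1.png

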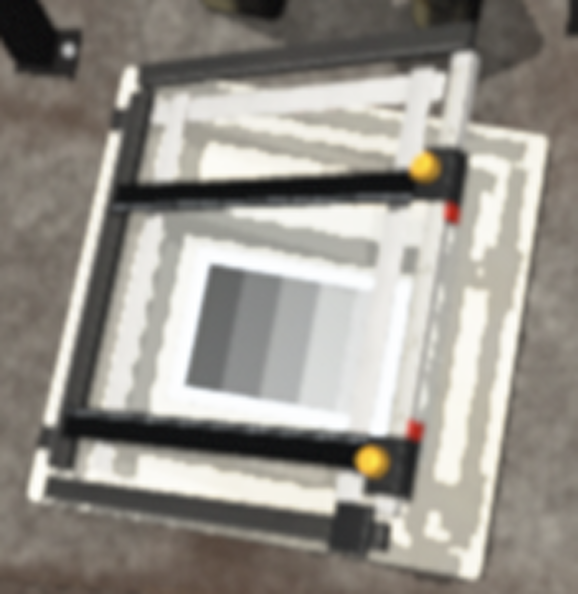

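```bash
cat > geo.py <<'E'
from tri import *
def edges(tag='top0',z=27.5,cols=range(203,243)):
    # picture far/near edges: subpixel 50% crossings down columns, top camera
    a=np.load(f'pics/{tag}.npz')['a'].astype(float).mean(2)
    far,near=[],[]
    for u in cols:
        c=a[:,u]
        g=np.gradient(c)
        seg=slice(168,186); i=168+np.argmin(g[seg]); w=np.clip(-g[i-2:i+3],0,None); far.append((u,(w*np.arange(i-2,i+3)).sum()/w.sum(),-g[i]))
        i=206+np.argmax(g[206:222]); w=np.clip(g[i-2:i+3],0,None); near.append((u,(w*np.arange(i-2,i+3)).sum()/w.sum(),g[i]))
    return np.array(far),np.array(near)
E
python3 - <<'E'
from geo import *
f,n=edges()
for r,s in zip(f[::3],n[::3]): print(r.round(2),s.round(2))
o=lambda x,y:(140+(x+.5)/3.3-.5,95+(y+.5)/3.3-.5)
B=onplane('top',[o(545,135),o(475,578),o(30,498)],26); print(B.round(),np.linalg.norm(B[0]-B[1]),np.linalg.norm(B[1]-B[2]))
s=robot.read_state(); print(cv2.Rodrigues(s['orientation'])[0].round(3))
d=np.load('pics/top0.npz')['d']; X=deproj('top',d)
for uv in [(270,55),(200,45),(130,100),(258,68)]: print(uv,X[uv[1],uv[0]].round())
a=np.load('pics/side0.npz')['a']; print(a[142,234],a[152,309]); 
a=np.load('pics/side0.npz')['a'];cv2.imwrite('pics/c2.png',cv2.resize(a[120:300,160:340,::-1],None,fx=3.3,fy=3.3,interpolation=cv2.INTER_CUBIC))
E
```

```text
[203.   175.2   33.83] [203.   212.67  53.33]
[206.   174.87  62.  ] [206.   213.09  55.  ]
[209.   175.55  56.17] [209.   213.66  40.83]
[212.   175.96  60.5 ] [212.   214.16  44.83]
[215.   176.5   45.33] [215.   214.79  43.17]
[218.   176.96  48.33] [218.   215.28  36.67]
[221.   177.53  45.17] [221.   215.84  27.83]
[224.   177.9   46.83] [224.   216.31  28.5 ]
[227.  178.5  31. ] [227.   216.85  28.5 ]
[230.   178.95  33.83] [230.   217.08  20.5 ]
[233.   179.55  33.  ] [233.   218.08  13.5 ]
[236.   179.86  30.17] [236.   218.47  13.17]
[239.   180.44  16.67] [239.   219.09  13.83]
[242.   180.76  19.17] [242.   219.68   8.33]
[[734. -95.  26.]
 [363. -66.  26.]
 [392. 292.  26.]] 372.76613268672844 359.3643572585344
[[ 0.388 -0.922 -0.001]
 [-0.922 -0.388  0.002]
 [-0.002 -0.    -1.   ]]
(270, 55) [759.  19. 392.]
(200, 45) [765. 155. 394.]
(130, 100) [804. 416.  -1.]
(258, 68) [892.  51.  90.]
[233 212 134] [239 223 141]
```

```bash
python3 -m pendant '[[[0,0,-0.4],0.9],[[0,0,-0.4],0.9],[[0,0,-0.4],0.9],[[0,0,-0.4],0.9],[[0,0,-0.4],0.9]]' 0 20
cat >> geo.py <<'E'
def picline(tag='top0'):
    out=[]
    for e in edges(tag):
        e=e[(e[:,2]>13)&(e[:,0]>204)]; P=onplane('top',e[:,:2],27.5)[:,:2]
        k=np.polyfit(P[:,1],P[:,0],1); r=P[:,0]-np.polyval(k,P[:,1]); k=np.polyfit(P[abs(r)<1,1],P[abs(r)<1,0],1); out.append(k)
    return out
E
python3 - <<'E'
from geo import *
k=picline(); print(k, (k[0][1]-k[1][1]+(k[0][0]-k[1][0])*90)*np.cos(np.arctan(k[0][0])))
print(np.degrees(np.arctan([k[0][0],k[1][0]])))
d=np.load('pics/top0.npz')['d']; X=deproj('top',d)
print(proj('top',[523.8,2.2,229]))
for v in (170,180,190,200,210):
    print(v,[(u,*X[v,u].round().astype(int)) for u in range(260,282) if X[v,u,2]>100])
s=robot.read_state(); print(s['tool_pos'],cv2.Rodrigues(s['orientation'])[0].round(3),s['qpos'].round(2))
E
```

```text
time_s: 0.52
tool_pos: [240.9, -570.0, 301.7]
orientation: [-2.109, 2.315, 0.033]
force: [0.1, 0.1, -0.4]
opening: 0.294
[array([7.19125394e-02, 5.83354481e+02]), array([8.37379918e-02, 4.78415577e+02])] 103.60706085404529
[4.11320439 4.78666624]
[[265.27300415 191.55720324]]
170 [(260, np.int64(577), np.int64(18), np.int64(207)), (261, np.int64(576), np.int64(16), np.int64(211)), (267, np.int64(572), np.int64(3), np.int64(231)), (268, np.int64(571), np.int64(1), np.int64(236)), (269, np.int64(571), np.int64(-2), np.int64(237)), (270, np.int64(572), np.int64(-4), np.int64(235)), (271, np.int64(572), np.int64(-6), np.int64(237)), (272, np.int64(571), np.int64(-8), np.int64(239)), (273, np.int64(572), np.int64(-10), np.int64(237)), (274, np.int64(573), np.int64(-13), np.int64(235))]
180 [(265, np.int64(549), np.int64(5), np.int64(233)), (266, np.int64(549), np.int64(3), np.int64(232)), (267, np.int64(549), np.int64(1), np.int64(234)), (268, np.int64(548), np.int64(-1), np.int64(237)), (269, np.int64(548), np.int64(-4), np.int64(238)), (270, np.int64(549), np.int64(-6), np.int64(237)), 
[... 888 characters left out ...]
04), np.int64(-3), np.int64(239)), (268, np.int64(504), np.int64(-5), np.int64(237)), (269, np.int64(505), np.int64(-8), np.int64(233))]
210 [(260, np.int64(481), np.int64(10), np.int64(232)), (261, np.int64(481), np.int64(8), np.int64(234)), (262, np.int64(482), np.int64(6), np.int64(233)), (263, np.int64(482), np.int64(4), np.int64(234)), (264, np.int64(481), np.int64(1), np.int64(238)), (265, np.int64(482), np.int64(-1), np.int64(237)), (266, np.int64(482), np.int64(-3), np.int64(236)), (267, np.int64(482), np.int64(-5), np.int64(236))]
[ 240.9089835  -570.03189856  301.68054726] [[-0.093 -0.996 -0.007]
 [-0.995  0.093  0.022]
 [-0.021  0.009 -1.   ]] [-1.28  0.17  1.53 -0.    1.46  0.38]
```

```bash
for i in 1; do
python3 -m pendant '[[[-0.92,-0.36,0],0],[[-0.92,-0.36,0],0],[[-0.92,-0.36,0],0],[[-0.92,-0.36,0],0],[[-0.92,-0.36,0],0]]'
python3 -m pendant '[[[-0.92,-0.36,0],0],[[-0.92,-0.36,0],0],[[-0.92,-0.36,0],0],[[-0.92,-0.36,0],0],[[-0.92,-0.36,0],0]]'
python3 -m pendant '[[[-0.92,-0.36,0],0],[[-0.92,-0.36,0],0],[[-0.92,-0.36,0],0],[[-0.5,-0.2,0],0],[[0,0,0],0]]'
done
python3 -c "
from h import *
s=robot.read_state(); print(s['tool_pos'],cv2.Rodrigues(s['orientation'])[0].round(3),s['qpos'].round(2))"
```

```text
time_s: 0.93
tool_pos: [329.4, -396.5, 305.9]
orientation: [-2.093, 2.337, 0.023]
force: [-0.2, 0.6, 0.3]
opening: 0.002
time_s: 1.35
tool_pos: [422.4, -211.5, 305.5]
orientation: [-2.088, 2.34, 0.028]
force: [0.9, -0.4, -0.2]
opening: -0.003
time_s: 1.77
tool_pos: [490.3, -73.7, 305.2]
orientation: [-2.096, 2.33, 0.033]
force: [-0.4, -0.0, -0.5]
opening: 0.001
[490.29728447 -73.68991744 305.18970029] [[-0.106 -0.994 -0.009]
 [-0.994  0.105  0.021]
 [-0.02   0.011 -1.   ]] [-0.3  -0.11  1.82  0.02  1.45  1.37]
```

```bash
python3 -m pendant '[[[-0.7,-0.25,0],-0.15],[[-0.7,-0.25,0],-0.15],[[-0.4,-0.15,0.3],0],[[-0.2,-0.1,0.4],0],[[0,0,0.3],0]]'
python3 -m pendant '[[[0,0,0],0]]'
python3 -c "
from h import *
s=robot.read_state(); print(s['tool_pos'],cv2.Rodrigues(s['orientation'])[0].round(3),s['qpos'].round(2))
snap('top','t1'); snap('side','s1')
a=np.load('pics/s1.npz')['a'];cv2.imwrite('pics/c3.png',cv2.resize(a[60:320,150:350,::-1],None,fx=2.3,fy=2.3,interpolation=cv2.INTER_CUBIC))"
```

```text
time_s: 2.18
tool_pos: [529.1, 6.1, 266.8]
orientation: [-2.135, 2.293, 0.026]
force: [-1.8, 0.2, -0.4]
opening: -0.002
time_s: 2.27
tool_pos: [526.9, 6.0, 263.2]
orientation: [-2.139, 2.296, 0.033]
force: [-0.6, 0.1, 0.2]
opening: -0.005
[526.92350819   5.95302797 263.17915773] [[-0.071 -0.997 -0.012]
 [-0.997  0.071  0.018]
 [-0.017  0.013 -1.   ]] [-0.13 -0.01  1.8   0.02  1.37  1.51]
```

View pics/c3.png

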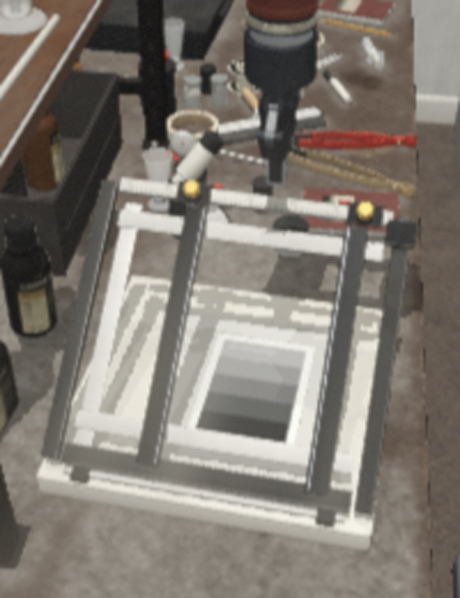

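```bash
python3 -m pendant '[[[0.1,0,0.3],0],[[0.1,0,0.3],0],[[0.05,0,0.15],0],[[0.1,0,0.15],0],[[0.1,0,0.15],0]]'
python3 -m pendant '[[[0.12,0,0.2],0],[[0.12,0,0.2],0],[[0.12,0,0.2],0],[[0.1,0,0.2],0],[[0.1,0,0.2],0]]'
```

```text
time_s: 2.78
tool_pos: [528.2, -16.4, 225.0]
orientation: [-2.127, 2.296, 0.02]
force: [-0.5, 1.9, 3.6]
opening: 0.001
time_s: 3.2
tool_pos: [526.3, -40.9, 182.4]
orientation: [-2.125, 2.296, 0.018]
force: [-0.7, 0.9, 3.7]
opening: -0.003
```

```bash
python3 -m pendant '[[[0.04,0,0.2],0],[[0.05,0,0.2],0],[[0.05,0,0.2],0],[[0.05,0,0.2],0],[[0.05,0,0.2],0]]'
python3 -m pendant '[[[0.05,0,0.2],0],[[0.05,0,0.2],0],[[0.04,0,0.2],0],[[0.04,0,0.2],0],[[0.04,0,0.2],0]]'
```

```text
time_s: 3.62
tool_pos: [525.9, -56.5, 138.8]
orientation: [-2.131, 2.301, 0.006]
force: [-1.2, -2.6, 4.5]
opening: -0.0
time_s: 4.03
tool_pos: [525.5, -67.0, 94.1]
orientation: [-2.132, 2.301, 0.002]
force: [-1.8, -3.2, 3.1]
opening: 0.001
```

```bash
python3 -m pendant '[[[0.02,0,0.2],0],[[0.02,0,0.2],0],[[0.02,0,0.15],0],[[0.01,0,0.12],0],[[0,0,0.1],0]]'
python3 -m pendant '[[[0,0,0.1],0],[[0,0,0.1],0],[[0,0,0.08],0]]'
```

```text
time_s: 4.45
tool_pos: [525.5, -68.4, 58.2]
orientation: [-2.128, 2.3, 0.005]
force: [-0.7, -1.3, 3.5]
opening: -0.003
time_s: 4.7
tool_pos: [525.7, -67.8, 45.6]
orientation: [-2.128, 2.3, 0.006]
force: [-0.5, -1.9, 3.0]
opening: -0.003
```

```bash
python3 -m pendant '[[[0,0,0.06],0],[[0,0,0.06],0],[[0,0,0.05],0]]'
python3 -m pendant '[[[0,0,0.05],0]]'
python3 -m pendant '[[[0,0,0.05],0]]'
```

```text
time_s: 4.95
tool_pos: [525.8, -67.7, 40.3]
orientation: [-2.13, 2.3, 0.009]
force: [-10.4, -0.9, 30.8]
opening: 0.0
time_s: 5.03
tool_pos: [525.8, -67.7, 40.4]
orientation: [-2.131, 2.3, 0.011]
force: [-6.4, 0.4, 16.2]
opening: 0.001
time_s: 5.12
tool_pos: [525.8, -67.7, 40.5]
orientation: [-2.132, 2.301, 0.013]
force: [-5.8, -0.8, 13.9]
opening: -0.0
```

```bash
python3 -m pendant '[[[0,0,-0.3],0],[[0,0,-0.8],0],[[0,0,-0.9],0],[[0,0,-0.9],0],[[0,0,-0.9],0]]'
python3 -m pendant '[[[0.7,0,-0.6],0],[[0.95,0,0],0],[[0.95,0,0],0],[[0.95,0,0],0],[[0.95,0,0],0]]'
python3 -m pendant '[[[0,0,0],0]]'
python3 - <<'E'
from geo import *
a,d=snap('top','t2'); b,_=snap('side','s2')
print(brass(a,'top'))
for c in brass(a,'top'): print(onplane('top',c[1],65).round(1))
cv2.imwrite('pics/c4.png',cv2.resize(a[95:275,140:315,::-1],None,fx=3.3,fy=3.3,interpolation=cv2.INTER_CUBIC))
cv2.imwrite('pics/c5.png',cv2.resize(b[120:310,160:350,::-1],None,fx=3.1,fy=3.1,interpolation=cv2.INTER_CUBIC))
E
```

```text
time_s: 5.53
tool_pos: [516.1, -63.4, 184.8]
orientation: [2.129, -2.302, -0.059]
force: [0.4, -0.4, -0.2]
opening: 0.005
time_s: 5.95
tool_pos: [510.1, -239.4, 216.2]
orientation: [-2.141, 2.281, 0.042]
force: [1.6, 0.5, 0.3]
opening: -0.003
time_s: 6.03
tool_pos: [509.6, -244.8, 216.0]
orientation: [-2.136, 2.287, 0.038]
force: [-0.1, 1.0, 0.9]
opening: -0.001
[(np.int32(44), array([294.2, 171.8])), (np.int32(48), array([282.2, 246.5]))]
[[617.3 -70.7  65. ]]
[[419.5 -54.8  65. ]]
```

View pics/c4.png

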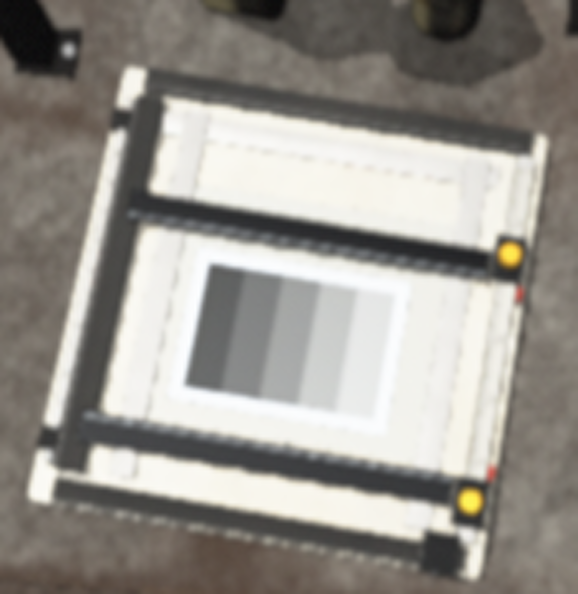

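View pics/c5.png

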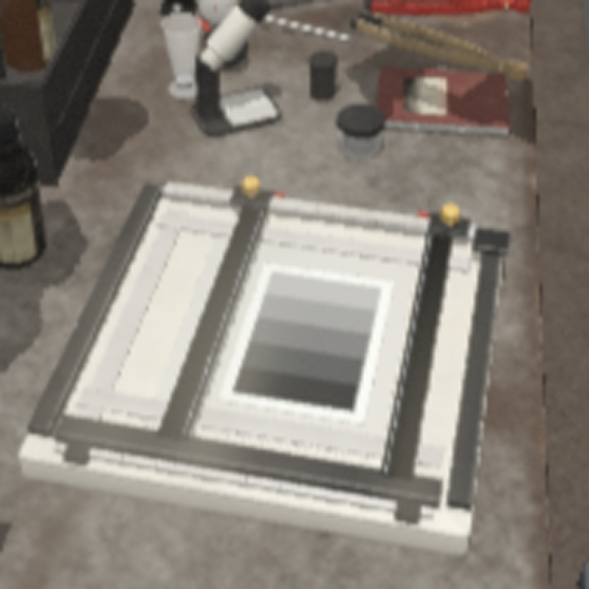

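Run:
```python
from geo import *
a=np.load('pics/t2.npz')['a'].astype(int).mean(2).astype(int)
for u in (200,225,250): print(u,'far',a[156:178,u],'near',a[216:240,u])
far,near=edges('t2',cols=range(200,262))
u=np.array([-np.cos(np.radians(4.6)),np.sin(np.radians(4.6))])
for e in (far,near):
    P=onplane('top',e[:,:2],27.5)[:,:2]; ok=e[:,2]>8; s=P@u; x=P@np.array([.0802,.9968]); med=np.median(s[ok]); ok&=abs(s-med)<2.5
    print('pic own-y',med.round(2),s[ok].mean().round(2),ok.sum(),'slope',np.degrees(np.polyfit(x[ok],s[ok],1)[0]).round(2),x[ok].min().round(),x[ok].max().round())
for n,p in(('far',(617.3,-70.7)),('near',(419.5,-54.8))): print(n,'screw own-y',u@p, 'edge',u@p+(20 if n=='far' else -20))
print(far[::6,:2].round(1).tolist())
```

```text
200 far [123  65  48  49  51  63  86 100 107 143 198 232 241 243 246 248 250 251
 251 252 252 252] near [250 246 244 243 243 243 243 241 229 185 143 117  87  69  67  68  67  75
 120 193 237 245 246 245]
225 far [241 240 236 206 139  75  47  45  47  51  77 106 113 124 164 217 238 244
 248 251 250 240] near [191 229 248 251 251 246 242 242 242 242 242 241 233 200 155 124  89  68
  64  64  65  66  86 144]
250 far [241 241 241 240 239 239 237 222 165  94  50  43  44  48  76 107 111 112
 155 214 236 241] near [234 234 234 234 236 242 248 251 251 249 245 242 241 241 241 242 238 214
 154 114  94  71  60  60]
pic own-y -580.57 -580.56 49 slope 0.35 77.0 220.0
pic own-y -477.02 -477.04 42 slope 0.03 96.0 208.0
far screw own-y -620.9816656210917 edge -600.9816656210917
near screw own-y -422.5436405656171 edge -442.5436405656171
[[200.0, 185.6], [206.0, 174.8], [212.0, 175.9], [218.0, 176.9], [224.0, 177.8], [230.0, 178.9], [236.0, 179.9], [242.0, 181.0], [248.0, 181.8], [254.0, 182.9], [260.0, 166.6]]
```

```bash
cat > meas.py <<'E'
from geo import *
U=np.array([-np.cos(np.radians(4.6)),np.sin(np.radians(4.6))]); V=np.array([U[1],-U[0]])
def cross(c,r0,r1,lev,up):
    for r in range(r0,r1):
        if (c[r]<lev<=c[r+1]) if up else (c[r]>=lev>c[r+1]): return r+(lev-c[r])/(c[r+1]-c[r])
def stat(a,cols,f,z):
    L=[(u,f(a[:,u],u)) for u in cols]; L=[l for l in L if l[1] is not None]
    P=onplane('top',L,z)[:,:2]; s=P@U; m=np.median(s); ok=abs(s-m)<2
    return round(float(s[ok].mean()),2),int(ok.sum()),round(float(np.degrees(np.polyfit((P@V)[ok],s[ok],1)[0])),2)
def blades(a,far,near,z=43.5):  # row guesses of black core (at u=225), slope .178 px/px
    C=range(190,262); g=lambda b,u:int(round(b+.178*(u-225)))
    print('far blade outer',stat(a,C,lambda c,u:(lambda i:None if i is None else i)(cross(c,g(far,u)-8,g(far,u),145,False)),z),
      'inner',stat(a,C,lambda c,u:cross(c,g(far,u),g(far,u)+12,175,True),z))
    print('near blade inner',stat(a,C,lambda c,u:cross(c,g(near,u)-12,g(near,u),180,False),z),
      'outer',stat(a,C,lambda c,u:cross(c,g(near,u),g(near,u)+9,155,True),z))
E
python3 - <<'E'
from meas import *
a=np.load('pics/t2.npz')['a'].astype(float).mean(2)
blades(a,163,235)
# print outer edges: profile
for u in (215,235): print(u,a[160:182,u].astype(int),a[212:228,u].astype(int))
# side view print corners: dark band profile for cross-check
A=np.load('pics/s2.npz')['a'].astype(float).mean(2)
K=lambda x,y:(160+x/3.1,120+y/3.1)
print(np.array([K(*p) for p in [(270,278),(386,290),(240,392),(358,410)]]).round(1))
E=onplane('side',[K(*p) for p in [(270,278),(386,290),(240,392),(358,410)]],27.5)[:,:2]; print((E@U).round(1),(E@V).round(1))
for u in (248,255,262): print(u,[int(x) for x in A[205:265,u]])
for r in (215,225,235,245): print(r,[int(x) for x in A[r,232:292]])
E
```

```text
far blade outer (-626.56, 72, 0.09) inner (-599.17, 72, 0.13)
near blade inner (-441.92, 72, 0.15) outer (-416.94, 72, 0.06)
215 [ 53  46  48  51  74 100 103 109 151 208 235 242 247 250 251 246 215 154
 127 127 128 129] [137 138 154 202 241 251 251 248 244 243 243 243 243 243 240 214]
235 [234 193 118  59  44  44  47  57  77  89 100 141 196 230 239 243 248 251
 250 236 196 167] [209 208 209 209 209 209 221 241 250 252 251 247 244 242 242 242]
[[247.1 209.7]
 [284.5 213.5]
 [237.4 246.5]
 [275.5 252.3]]
[-579.3 -468.9 -573.1 -470.1] [ 76.4  68.8 222.1 220.2]
248 [235, 241, 225, 204, 199, 198, 197, 197, 197, 193, 182, 175, 174, 173, 173, 174, 173, 167, 157, 148, 148, 147, 147, 145, 147, 143, 131, 122, 119, 120, 119, 119, 118, 119, 109, 99, 93, 93, 90, 91, 91, 91, 102, 161, 223, 243, 233, 224, 227, 222, 216, 216, 217, 219, 219, 216, 206, 216, 229, 212]
255 [224, 235, 243, 229, 207, 199, 197, 197, 198, 197, 194, 182, 173, 172, 172, 172, 171, 171, 167, 154, 143, 142, 142, 142, 142, 142, 140, 127, 114, 110, 111, 110, 111, 111, 110, 102, 90, 81, 82, 81, 81, 81, 82, 88, 139, 217, 244, 242, 2
[... 843 characters left out ...]
3, 164, 166, 169, 169, 169, 169, 169, 171, 170, 170, 171, 180, 220, 245, 248, 244, 223, 225, 225, 225, 225, 225, 223, 203]
235 [223, 224, 228, 240, 242, 237, 199, 144, 133, 132, 131, 127, 127, 125, 122, 122, 119, 118, 117, 115, 114, 112, 112, 111, 110, 110, 110, 109, 109, 108, 107, 108, 108, 108, 108, 110, 110, 112, 114, 117, 120, 121, 124, 125, 129, 158, 225, 246, 247, 242, 228, 226, 226, 226, 226, 225, 217, 205, 117, 129]
245 [240, 241, 234, 167, 128, 120, 118, 114, 112, 108, 105, 103, 101, 97, 96, 92, 91, 88, 87, 85, 84, 83, 82, 81, 80, 81, 79, 81, 80, 79, 78, 79, 78, 80, 79, 78, 78, 78, 76, 76, 78, 77, 87, 153, 231, 246, 247, 242, 227, 227, 227, 227, 226, 225, 220, 205, 117, 130, 80, 69]
```

Run:
```python
from meas import *
A=np.load('pics/s2.npz')['a'].astype(float).mean(2)
# side view rows: left (far) and right (near) picture crossings, 50% local
for r in range(212,250,3):
    c=A[r]; g=np.gradient(c)
    i=228+np.argmin(g[228:258]) if r<248 else 0
    j=262+np.argmax(g[262:290])
    def half(i):
        lo,hi=sorted((c[i-4:i+5].min(),c[i-4:i+5].max())); lev=(lo+hi)/2
        for k in range(i-4,i+4):
            if (c[k]-lev)*(c[k+1]-lev)<=0: return k+(lev-c[k])/(c[k+1]-c[k])
    l,q=half(i),half(j)
    # outer print edge: last crossing 235 going outward from white
    P=onplane('side',[(l,r),(q,r)],27.5)[:,:2]; print(r,round(l,1),round(q,1),(P@U).round(1),(P@V).round(1))
a=np.load('pics/t2.npz')['a'].astype(float).mean(2)
def half(c,r0,r1,up):
    seg=c[r0:r1]; g=np.gradient(seg); i=r0+(np.argmax(g) if up else np.argmin(g)); w=c[i-3:i+4]; return cross(c,i-4,i+4,(w.min()+w.max())/2,up)
print('thr far',stat(a,range(205,256),lambda c,u:half(c,169,188,False),27.5),'near',stat(a,range(205,250),lambda c,u:half(c,206,226,True),27.5))
# outer print edges on colour (blue channel: white vs cream)
b=np.load('pics/t2.npz')['a'].astype(int)
for u in (215,230): print(u,b[165:178,u,2],b[214:228,u,2])
```

```text
212 228.1 282.0 [-631.3 -477. ] [98.2 63.8]
215 226.9 282.1 [-631.8 -474.8] [111.2  76.3]
218 243.7 281.4 [-581.2 -474.8] [112.7  89.1]
221 242.6 280.6 [-581.4 -475.3] [125.3 101.7]
224 241.7 280.1 [-581.2 -474.8] [137.6 114. ]
227 240.7 279.3 [-581.2 -475. ] [149.7 126.2]
230 239.7 278.6 [-581.3 -475.2] [161.7 138.2]
233 238.8 278.0 [-581.2 -474.9] [173.4 149.9]
236 237.7 277.1 [-581.3 -475.4] [185.  161.6]
239 236.8 276.4 [-581.2 -475.5] [196.4 173. ]
242 235.8 275.9 [-581.2 -475. ] [207.6 184.1]
245 234.8 275.1 [-581.1 -475.3] [218.6 195.3]Traceback (most recent call last):
  File "<stdin>", line 12, in <module>
  File "<stdin>", line 9, in half
    return umr_minimum(a, axis, None, out, keepdims, initial, where)
ValueError: zero-size array to reduction operation minimum which has no identity
```

Run:
```python
from meas import *
X=deproj('top',np.load('pics/t2.npz')['d'])
m=(X[...,2]>20)&(X[...,2]<120)&(abs(X[...,:2]@V+21)<6)
s=X[...,:2]@U
for lo in range(-660,-345,6):
    k=m&(s>=lo)&(s<lo+6)
    if k.any() and (lo<-590 or lo>-450): print(lo,X[k][:,2].max().round(),np.median(X[k][:,2]).round(), end=' | ')
k=(X[...,2]>55)&(X[...,2]<150)&(s>-410)&(s<-340)&(X[...,1]<60)&(X[...,1]>-110); print('\nhigh near',k.sum(),X[k][:8].round())
s=robot.read_state(); p=s['tool_pos']; print(p,p[:2]@U,p[:2]@V,cv2.Rodrigues(s['orientation'])[0].round(3))
```

```text
-660 45.0 44.0 | -654 45.0 42.0 | -648 47.0 42.0 | -642 53.0 49.0 | -636 50.0 50.0 | -630 69.0 66.0 | -624 69.0 68.0 | -618 68.0 59.0 | -612 50.0 48.0 | -606 51.0 44.0 | -600 46.0 44.0 | -594 44.0 40.0 | -444 52.0 47.0 | -438 51.0 48.0 | -432 68.0 65.0 | -426 68.0 67.0 | -420 68.0 63.0 | -414 51.0 48.0 | -408 51.0 49.0 | -402 44.0 42.0 | -396 55.0 44.0 | -390 48.0 43.0 | -384 53.0 43.0 | -378 52.0 45.0 | -372 54.0 41.0 | -366 49.0 48.0 | 
high near 2 [[391. -32.  56.]
 [378. -25.  56.]]
[ 509.50495651 -239.8554973   215.33569216] -527.0999319982166 -198.22114413622992 [[-0.066 -0.998 -0.009]
 [-0.997  0.066  0.031]
 [-0.03   0.011 -0.999]]
```

```bash
python3 -m pendant '[[[-0.7,0.5,0],0.15],[[-0.7,0.5,0.3],0],[[-0.7,0.5,0.3],0],[[-0.7,0.5,0.4],0],[[-0.7,0.5,0.4],0]]'
python3 -m pendant '[[[-0.6,0.5,0.3],0],[[-0.3,0.2,0.3],0],[[0,0,0],0]]'
cat > st.py <<'E'
from meas import *
s=robot.read_state(); p=s['tool_pos']; R=cv2.Rodrigues(s['orientation'])[0]
print('t',s['time_s'],'s',(p[:2]@U).round(1),'V',(p[:2]@V).round(1),'z',p[2].round(1),'F',s['force'].round(1),'yaw',np.degrees(np.arctan2(*R[1::-1,0])).round(1),'zax',R[:,2].round(3),s['qpos'].round(2))
E
python3 st.py
```

```text
time_s: 6.55
tool_pos: [422.2, -84.4, 163.2]
orientation: [-2.108, 2.299, 0.043]
force: [0.8, 0.7, -0.8]
opening: -0.001
time_s: 6.8
tool_pos: [386.1, -32.1, 133.3]
orientation: [-2.12, 2.292, 0.069]
force: [-1.4, -0.5, -1.1]
opening: -0.001
t 6.8 s -387.4 V -1.1 z 133.3 F [-1.4 -0.5 -1.1] yaw -94.5 zax [-0.016  0.046 -0.999] [-0.3  -0.19  2.22  0.04  1.14  1.33]
```

```bash
python3 -m pendant '[[[0.35,-0.2,0.4],0],[[0.25,-0.05,0.4],0],[[0.05,-0.05,0.4],0],[[0,0,0.2],0],[[0,0,0],0]]'
python3 st.py
```

```text
time_s: 7.22
tool_pos: [396.9, -52.3, 75.5]
orientation: [-2.13, 2.277, 0.067]
force: [-0.1, -0.2, -0.5]
opening: -0.0
t 7.2167 s -399.8 V -20.3 z 75.5 F [-0.1 -0.2 -0.5] yaw -93.8 zax [-0.012  0.047 -0.999] [-0.34 -0.05  2.23  0.05  0.99  1.27]
```

```bash
python3 -m pendant '[[[0.02,0.06,0.2],0.1],[[0.02,0.02,0.18],0],[[0,0,0.08],0],[[0,0,0],0]]'
python3 st.py
python3 -m pendant '[[[0,-0.15,0],0],[[0,-0.15,0],0]]'
python3 -m pendant '[[[0,-0.15,0],0]]'
python3 -m pendant '[[[0,-0.15,0],0]]'
python3 st.py
```

```text
time_s: 7.55
tool_pos: [395.1, -52.8, 57.4]
orientation: [-2.117, 2.287, 0.064]
force: [-0.4, 0.2, -0.6]
opening: -0.002
t 7.55 s -398.1 V -21.0 z 57.4 F [-0.4  0.2 -0.6] yaw -94.4 zax [-0.01   0.047 -0.999] [-0.34 -0.02  2.24  0.05  0.94  1.28]
time_s: 7.72
tool_pos: [406.0, -53.4, 57.0]
orientation: [-2.118, 2.288, 0.067]
force: [-2.2, -0.5, 0.5]
opening: 0.001
time_s: 7.8
tool_pos: [412.1, -53.9, 57.0]
orientation: [-2.118, 2.288, 0.068]
force: [-1.9, -0.5, 0.1]
opening: 0.001
time_s: 7.88
tool_pos: [418.5, -54.4, 57.1]
orientation: [-2.119, 2.289, 0.069]
force: [-2.3, -1.0, 1.5]
opening: -0.0
t 7.8833 s -421.5 V -20.7 z 57.1 F [-2.3 -1.   1.5] yaw -94.4 zax [-0.014  0.047 -0.999] [-0.33  0.04  2.19  0.05  0.95  1.29]
```

Run:
```python
from meas import *
a,d=snap('top','t3'); g=a.astype(float).mean(2)
for u in (200,225): print(u,g[205:240,u].astype(int))
print(brass(a,'top'))
```

```text
200 [108 108 108 109 109 109 117 165 233 251 252 251 239 200 157 128  92  70
  68  69  67  72 100 159 217 237 241 241 239 241 245 247 247 247 246]
225 [173 173 173 174 174 175 176 176 175 175 177 195 231 249 252 252 245 210
 152 119  91  70  64  65  65  65  79 130 195 231 238 238 238 238 241]
[(np.int32(44), array([294.2, 171.8]))]
```

Run:
```python
from meas import *
a=np.load('pics/t3.npz')['a'].astype(float).mean(2)
def nb(a,core):
    C=range(185,240); g=lambda u:int(round(core+.178*(u-225)))
    print('near inner',stat(a,C,lambda c,u:cross(c,g(u)-12,g(u),180,False),43.5),'outer',stat(a,C,lambda c,u:cross(c,g(u),g(u)+9,155,True),43.5))
nb(a,229); nb(np.load('pics/t2.npz')['a'].astype(float).mean(2),236)
```

```text
near inner (-459.48, 55, 0.07) outer (-434.41, 55, 0.01)
near inner (-441.85, 55, 0.15) outer (-416.94, 55, -0.05)
```

```bash
python3 -m pendant '[[[0,-0.14,0],0],[[0,-0.1,0],0],[[0,-0.05,0],0],[[0,0,0],0]]'
python3 st.py
python3 - <<'E'
from meas import *
a,d=snap('top','t4'); a=a.astype(float).mean(2)
def nb(a,core):
    C=range(185,240); g=lambda u:int(round(core+.178*(u-225)))
    print('near inner',stat(a,C,lambda c,u:cross(c,g(u)-8,g(u),140,False),43.5),'outer',stat(a,C,lambda c,u:cross(c,g(u),g(u)+9,155,True),43.5))
nb(a,224)
for u in (200,225): print(u,a[205:240,u].astype(int))
E
```

```text
time_s: 8.27
tool_pos: [433.3, -55.6, 57.2]
orientation: [-2.119, 2.288, 0.068]
force: [-1.5, -0.6, 0.2]
opening: -0.001
t 8.2667 s -436.4 V -20.7 z 57.2 F [-1.5 -0.6  0.2] yaw -94.4 zax [-0.013  0.047 -0.999] [-0.32  0.07  2.15  0.05  0.95  1.3 ]
near inner (-473.64, 22, 0.56) outer (-449.71, 55, -0.1)
200 [108 109 110 110 110 109 105 110 129 123  91  69  67  67  68  71  97 156
 222 243 245 241 237 237 239 240 241 241 240 242 246 247 248 247 247]
225 [175 175 175 175 176 176 177 177 178 176 168 146 127 116  94  71  63  64
  63  65  82 133 200 236 244 243 240 238 237 238 238 239 239 239 242]
```

```bash
python3 -m pendant '[[[0,0.12,0],0],[[0,0.03,-0.2],0],[[0,0,-0.5],0],[[0,0,-0.6],0],[[0,-0.4,-0.4],0]]'
python3 -m pendant '[[[0,-0.9,0],0],[[0,-0.9,0],0],[[0,-0.9,0],0],[[0,-0.9,0],0],[[0,-0.9,0],0]]'
python3 -m pendant '[[[0,-0.4,0],0],[[0,0,0],0]]'
python3 st.py
```

```text
time_s: 8.73
tool_pos: [438.8, -58.0, 124.1]
orientation: [-2.119, 2.291, 0.079]
force: [0.4, -0.6, -0.3]
opening: -0.002
time_s: 9.15
tool_pos: [626.0, -73.5, 132.2]
orientation: [-2.111, 2.286, 0.055]
force: [-0.2, -1.0, 0.4]
opening: -0.002
time_s: 9.32
tool_pos: [650.6, -76.1, 135.4]
orientation: [-2.106, 2.281, 0.04]
force: [-1.2, -0.0, 1.2]
opening: -0.003
t 9.3167 s -654.6 V -23.6 z 135.4 F [-1.2 -0.   1.2] yaw -94.6 zax [ 0.009  0.044 -0.999] [-0.24  0.37  1.61  0.05  1.16  1.39]
```

```bash
python3 -m pendant '[[[0.02,0.1,0.5],0],[[0.02,0.05,0.5],0],[[0,0,0.45],0],[[0,0,0.25],0],[[0,0,0.1],0]]'
python3 st.py
```

```text
time_s: 9.73
tool_pos: [647.6, -75.1, 68.4]
orientation: [-2.102, 2.276, 0.026]
force: [-0.8, -0.5, -0.0]
opening: 0.002
t 9.7333 s -651.6 V -22.9 z 68.4 F [-0.8 -0.5 -0. ] yaw -94.5 zax [ 0.02   0.042 -0.999] [-0.24  0.44  1.66  0.05  1.03  1.38]
```

```bash
python3 -m pendant '[[[0,0,0.15],0],[[0,0,0.1],0],[[0,0,0.03],0],[[0,0,0],0]]'
python3 -m pendant '[[[0,0.15,0],0],[[0,0.15,0],0],[[0,0.15,0],0]]'
python3 st.py
```

```text
time_s: 10.07
tool_pos: [646.4, -74.5, 57.5]
orientation: [-2.102, 2.277, 0.027]
force: [0.0, 0.2, 0.4]
opening: 0.001
time_s: 10.32
tool_pos: [630.8, -73.6, 59.6]
orientation: [-2.099, 2.274, 0.017]
force: [2.3, -0.6, -0.8]
opening: 0.003
t 10.3167 s -634.7 V -22.8 z 59.6 F [ 2.3 -0.6 -0.8] yaw -94.5 zax [ 0.027  0.04  -0.999] [-0.25  0.42  1.71  0.05  1.    1.37]
```

```bash
python3 -m pendant '[[[0,0.12,0.03],0],[[0,0.06,0.02],0],[[0,0,0.01],0]]'
python3 st.py
cat > fb.py <<'E'
from meas import *
import sys
a,d=snap('top',sys.argv[1]); a=a.astype(float).mean(2)
def fb(a,core):
    C=range(185,250); g=lambda u:int(round(core+.178*(u-225)))
    print('far outer',stat(a,C,lambda c,u:cross(c,g(u)-8,g(u),145,False),43.5),'inner',stat(a,C,lambda c,u:cross(c,g(u),g(u)+12,175,True),43.5))
fb(np.load('pics/t2.npz')['a'].astype(float).mean(2),163); fb(a,float(sys.argv[2]))
for u in (210,225): print(u,a[155:182,u].astype(int))
E
python3 fb.py t5 166.5
```

```text
time_s: 10.57
tool_pos: [624.4, -73.1, 59.6]
orientation: [-2.096, 2.271, 0.009]
force: [2.0, -0.4, -0.9]
opening: 0.006
t 10.5667 s -628.3 V -22.8 z 59.6 F [ 2.  -0.4 -0.9] yaw -94.6 zax [ 0.034  0.039 -0.999] [-0.25  0.4   1.73  0.06  0.99  1.37]
far outer (-626.54, 64, 0.11) inner (-599.16, 65, 0.2)
far outer (-613.53, 65, 0.05) inner (-588.38, 61, 0.48)
210 [246 246 246 246 247 245 227 162  92  56  52  53  59  85 116 126 154 219
 248 250 229 155 107 101 103 103 103]
225 [247 246 245 245 245 245 246 246 242 205 127  65  49  50  53  64  83  93
 117 186 244 252 245 211 165 155 157]
```

```bash
python3 -m pendant '[[[0,0.09,0.01],0],[[0,0.03,0.01],0],[[0,0,0],0]]'
python3 st.py
python3 fb.py t6 168.5
```

```text
time_s: 10.87
tool_pos: [620.5, -72.9, 59.4]
orientation: [-2.095, 2.27, 0.006]
force: [1.5, 0.1, 0.9]
opening: 0.001
t 10.8667 s -624.4 V -22.9 z 59.4 F [1.5 0.1 0.9] yaw -94.6 zax [ 0.036  0.039 -0.999] [-0.25  0.39  1.74  0.06  0.98  1.37]
far outer (-626.54, 64, 0.11) inner (-599.16, 65, 0.2)
far outer (-609.59, 65, 0.07) inner (-584.31, 63, 0.41)
210 [246 246 246 246 246 246 246 239 197 119  63  53  54  56  74  98 107 127
 183 225 212 152 107 101 102 103 103]
225 [246 245 245 245 245 245 246 246 246 242 218 147  79  51  51  52  57  83
 114 129 176 231 236 207 165 154 157]
```

```bash
python3 -m pendant '[[[0,0.045,0],0],[[0,0,0],0]]'
python3 fb.py t7 169
```

```text
time_s: 11.08
tool_pos: [618.9, -72.7, 59.3]
orientation: [-2.095, 2.27, 0.006]
force: [1.0, 0.4, 1.0]
opening: -0.003
far outer (-626.54, 64, 0.11) inner (-599.16, 65, 0.2)
far outer (-607.87, 65, 0.06) inner (-581.9, 53, 0.24)
210 [246 246 246 246 246 246 246 245 228 166  96  56  52  54  58  83 113 124
 138 156 146 120 104 102 103 103 103]
225 [247 245 245 245 245 245 246 246 246 246 242 205 127  66  51  50  53  66
  90 107 122 159 190 184 163 155 157]
```

```bash
python3 -m pendant '[[[0,-0.12,0],0],[[0,-0.04,-0.2],0],[[0,0,-0.8],0],[[0,0,-0.9],0],[[0,0,-0.9],0]]'
python3 -m pendant '[[[0,0,-0.9],0],[[0.9,0.2,-0.1],0],[[0.9,0.2,0],0],[[0.9,0.2,0],0],[[0.9,0.2,0],0]]'
python3 -m pendant '[[[0,0,0],0],[[0,0,0],0]]'
cat > fin.py <<'E'
from meas import *
import sys
t=sys.argv[1]
a,d=snap('top','t'+t); b,_=snap('side','s'+t)
for c in brass(a,'top'): P=onplane('top',c[1],65)[0]; print('screw',c, (P[:2]@U).round(2),(P[:2]@V).round(1))
B=b.astype(float).mean(2)
for r in (225,235,245): print(r,[int(x) for x in B[r,215:300]])
o=np.hstack([cv2.resize(x[...,::-1],None,fx=2.2,fy=2.6,interpolation=cv2.INTER_CUBIC) for x in (a[95:275,140:315],b[140:320,165:340])]); cv2.imwrite(f'pics/f{t}.png',o)
E
python3 fin.py 8; python3 st.py
```

```text
time_s: 11.55
tool_pos: [610.4, -75.3, 160.8]
orientation: [-2.109, 2.284, 0.051]
force: [0.8, 0.4, -0.0]
opening: 0.002
time_s: 11.97
tool_pos: [573.4, -216.9, 211.4]
orientation: [-2.118, 2.262, 0.029]
force: [0.1, -0.4, -0.7]
opening: 0.002
time_s: 12.13
tool_pos: [570.7, -224.3, 212.5]
orientation: [-2.112, 2.273, 0.027]
force: [0.2, 0.9, -0.2]
opening: 0.0
screw (np.int32(44), array([293.1, 178.4])) -602.77 -20.8
screw (np.int32(47), array([284.2, 233.6])) -455.7 -20.8
225 [229, 229, 228, 222, 223, 223, 223, 223, 223, 223, 223, 223, 223, 223, 214, 145, 107, 105, 107, 105, 107, 108, 121, 133, 127, 168, 189, 158, 151, 150, 150, 149, 148, 146, 146, 145, 144, 144, 143, 143, 143, 143, 143, 142, 145, 146, 149, 152, 153, 156, 158, 159, 163, 167, 166, 169, 170, 169, 169, 170, 170, 171, 170, 166, 137, 90, 107, 52, 37, 39, 42, 41, 42, 72, 153, 221, 228, 225, 215, 215, 216, 215, 216, 216, 216]
235 [225, 224, 225, 225, 225, 224, 224, 224, 224, 223, 220, 190, 124, 109, 110, 110, 111, 111, 118, 143, 127, 147, 176, 160, 136, 131, 129, 128, 127, 125, 123, 121, 120, 118, 116, 115, 114, 113, 112, 110, 110, 110, 110, 108, 109, 108, 107, 108, 108, 107, 109, 108, 108, 109, 112, 113, 117, 120, 121, 124, 124, 122, 85, 88, 70, 45, 41, 42, 44, 43, 44, 73, 148, 212, 228, 227, 219, 216, 215, 215, 215, 215, 213, 204, 225]
245 [226, 226, 226, 226, 226, 226, 225, 216, 144, 110, 110, 111, 112, 112, 113, 125, 162, 129, 158, 175, 145, 124, 119, 116, 112, 109, 107, 103, 99, 98, 95, 93, 92, 89, 85, 86, 83, 82, 81, 80, 81, 78, 80, 78, 78, 78, 78, 77, 78, 79, 77, 76, 77, 77, 77, 77, 77, 75, 75, 73, 68, 109, 58, 43, 41, 40, 44, 46, 48, 78, 153, 212, 227, 227, 216, 217, 217, 217, 217, 216, 214, 212, 223, 226, 226]
t 12.2333 s -587.2 V -176.7 z 212.2 F [ 0.6 -0.3 -0.5] yaw -94.1 zax [ 0.016  0.039 -0.999] [-0.51  0.21  1.66  0.04  1.28  1.12]
```

View pics/f8.png

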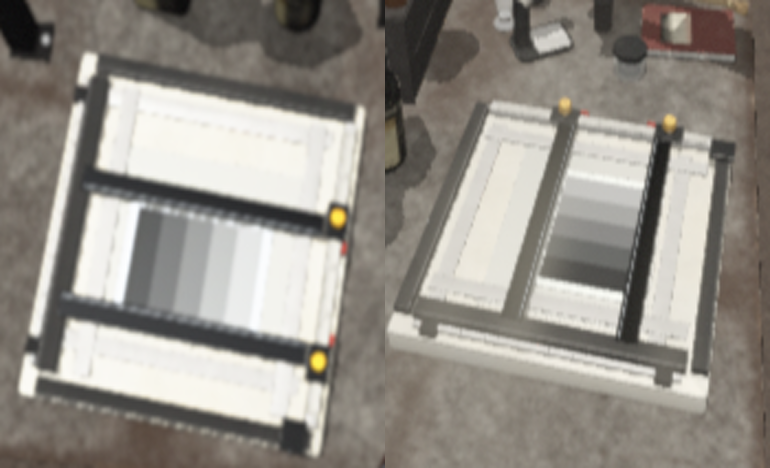

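Run:
```python
from meas import *
for r,l,q in ((225,239.2,279),(235,235.3,276.6),(245,232,275.5)):
    P=onplane('side',[(l,r),(q,r)],43.5)[:,:2]; print(r,(P@U).round(1))
for n in('top','side'):
    a,b=[np.load(f'pics/{n[0]}{k}.npz')['a'].astype(int) for k in (2,8)]
    m=(abs(a-b).max(2)>40).astype(np.uint8); k,l,s,c=cv2.connectedComponentsWithStats(m); print(n,[s[i].tolist() for i in range(1,k) if s[i,4]>15])
```

```text
225 [-583.4 -475.5]
235 [-584.8 -475.8]
245 [-584.6 -472.7]
top [[252, 98, 188, 286, 7379], [442, 119, 8, 7, 30], [408, 124, 75, 40, 1169], [462, 151, 5, 7, 20], [181, 153, 120, 41, 2042], [393, 155, 70, 60, 1662], [402, 156, 5, 7, 22], [411, 176, 81, 78, 1931], [476, 178, 5, 4, 16], [483, 181, 11, 10, 50], [385, 197, 29, 15, 153], [379, 199, 5, 4, 16], [166, 208, 127, 48, 2756], [431, 208, 5, 6, 20], [394, 210, 21, 15, 74], [351, 215, 8, 11, 45], [461, 225, 4, 9, 27], [419, 231, 8, 10, 61], [436, 257, 14, 27, 214], [415, 297, 6, 7, 31], [378, 319, 27, 65, 425], [165, 362, 32, 22, 217], [399, 373, 5, 11, 31], [137, 375, 15, 9, 42]]
side [[243, 0, 87, 113, 3281], [266, 0, 18, 21, 265], [332, 0, 56, 19, 288], [441, 0, 28, 115, 794], [265, 53, 10, 3, 21], [429, 128, 10, 39, 89], [495, 137, 17, 46, 234], [282, 143, 10, 5, 27], [293, 143, 6, 8, 30], [301, 144, 12, 6, 31], [265, 147, 12, 9, 38], [292, 153, 15, 6, 50], [416, 168, 17, 38, 219], [445, 170, 13, 4, 34], [435, 172, 8, 9, 40], [472, 172, 13, 10, 17], [472, 175, 15, 35, 165], [211, 177, 32, 83, 576], [221, 178, 33, 84, 638], [433, 181, 5, 7, 17], [270, 184, 29, 88, 895], [283, 186, 29, 87, 885], [388, 190, 6, 5, 20], [448, 243, 5, 9, 24], [436, 253, 12, 12, 74]]
```

Run:
```python
from meas import *
for uv in ((236.7,215),(232.8,225),(289.5,235),(287.5,245)):
    P=onplane('side',uv,43.5)[0,:2]; print(uv,(P@U).round(1))
for t in('s2','s8'):
    B=np.load(f'pics/{t}.npz')['a'].astype(int)
    for r in (220,230,240): print(t,r,'far from 218',B[r,218:250].mean(1).astype(int).tolist(),'near from 265',B[r,265:300].mean(1).astype(int).tolist())
a=np.load('pics/s8.npz')['a'][180:265,215:300,::-1]; cv2.imwrite('pics/z8.png',cv2.resize(a,None,fx=7,fy=7,interpolation=cv2.INTER_NEAREST))
```

```text
(236.7, 215) -599.6
(232.8, 225) -600.7
(289.5, 235) -441.6
(287.5, 245) -441.7
s2 220 far from 218 [229, 227, 224, 223, 222, 222, 215, 170, 111, 100, 101, 101, 103, 106, 121, 133, 124, 159, 196, 219, 222, 228, 241, 242, 239, 213, 180, 175, 175, 175, 174, 174] near from 265 [171, 171, 171, 171, 170, 171, 170, 171, 171, 171, 172, 172, 172, 174, 176, 185, 217, 245, 248, 245, 230, 225, 225, 225, 225, 225, 222, 189, 102, 111, 68, 56, 58, 60, 60]
s2 230 far from 218 [224, 223, 218, 171, 113, 103, 102, 103, 105, 106, 112, 134, 120, 138, 172, 210, 222, 225, 233, 241, 242, 234, 172, 143, 140, 141, 142, 141, 142, 144, 143, 144] near from 265 [140, 138, 139, 139, 138, 139, 139, 140, 138, 139, 140, 140, 141, 160, 220, 245, 247, 243, 219, 224, 226, 225, 226, 226, 223, 206, 116, 129, 75, 62, 65, 65, 66, 68, 79]
s2 240 far from 218 [133, 104, 103, 104, 104, 106, 110, 126, 151, 130, 161, 198, 221, 224, 227, 237, 241, 239, 222, 146, 119, 116, 114, 112, 109, 107, 104, 102, 100, 99, 99, 100] near from 265 [108, 108, 107, 108, 107, 107, 107, 107, 107, 108, 111, 155, 234, 247, 247, 242, 228, 227, 227, 2
[... 453 characters left out ...]
8 [224, 224, 223, 224, 224, 224, 224, 224, 223, 217, 172, 116, 107, 108, 107, 108, 109, 123, 158, 127, 156, 174, 157, 140, 138, 139, 140, 138, 141, 142, 142, 143] near from 265 [140, 140, 140, 139, 139, 139, 140, 139, 139, 139, 138, 138, 134, 95, 77, 84, 44, 38, 40, 40, 42, 49, 89, 173, 220, 229, 228, 220, 216, 215, 213, 214, 214, 211, 198]
s8 240 far from 218 [225, 224, 224, 225, 225, 222, 203, 134, 110, 109, 110, 111, 111, 113, 126, 137, 131, 169, 183, 131, 116, 114, 112, 109, 109, 104, 102, 100, 98, 97, 96, 99] near from 265 [108, 107, 107, 107, 108, 107, 107, 107, 106, 106, 102, 77, 110, 73, 45, 40, 41, 44, 45, 49, 76, 154, 215, 229, 228, 210, 214, 215, 215, 214, 214, 214, 213, 225, 226]
```

View pics/z8.png

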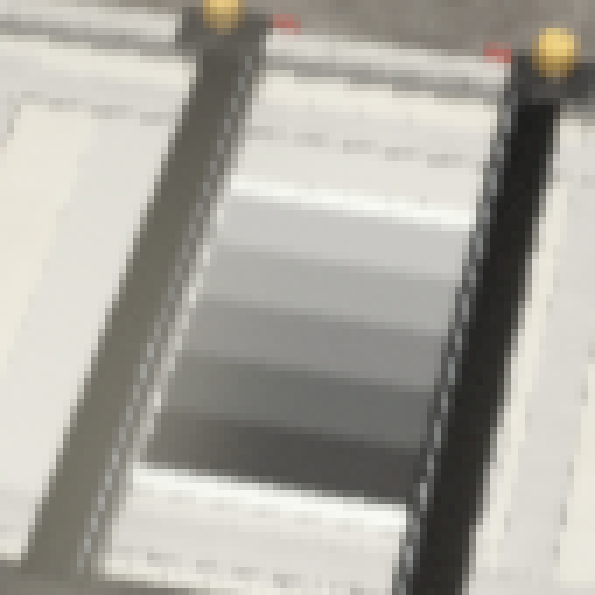

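```bash
python3 -c "
from rig import robot
print(robot.job_done())"
```

```text
the job is handed in; nothing more can be done
None
```

I pressed the frame shut with the closed fingertips. I then pushed the near blade in by about 33 mm and the far blade by about 19 mm, each from outside by its thumbscrew. The job was handed in at about 12 s with the arm clear of everything.

**Frame:** it went down under about 3–5 N, and the rail top ended at 40.5 mm. The force rose briefly to about 31 N as it reached the stop, which is firmer than I intended.

**Blades:** both inner edges should lie within about 1 mm of the picture's edges.
- **Thumbscrews (top view):** the inner edges come out 107.1 mm apart, against a 107 mm picture.
- **Blade travel:** adding each blade's measured travel to its starting position put both edges within about 0.6 mm of the picture's edges in both views.

**Checks that disagreed:**
- **Picture width:** the top view alone gave 103.5 mm, so I used its centre plus or minus half the known width; the side view gave 106 mm.
- **Far blade:** a direct reading of its edge in the side view put it 2–3 mm short. I judged this to come from the bright edge line and blur at about 2.7 mm per pixel, and did not push further.
- **Side view:** a strip of white about one pixel wide still shows beside the far blade, about what parallax should give, since the blade lies 16 mm above the print.

**Things round about:** I planned the moves to stay clear of them and felt no unexpected contact. I did not measure their positions again; my before-and-after picture comparison was too full of the arm and its shadow to confirm it.

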